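Wedge the loose leg of the centrifuge stand tight

TASK

The centrifuge stand rocks because one leg hangs loose above the bench. Pick up the mallet by its handle and, with at least three separate light taps, drive the wooden wedge on under that leg until it has pushed the leg right up and will go no further, then lay the mallet flat on the bench clear of the wedge. Move the wedge with the mallet only, tap rather than bash, do not touch the leg or the stand, and leave the bowl, jar and carton where they are.

Things in the scene. Friction and masses are not known exactly. Their poses are not given: they have to be found in the camera images.
- mallet: Mallet lying flat on the bench, about 0.28 kg (varies): pale box head 32 x 84 x 32 mm with a steel band, on a wooden handle. Origin at the head's centre, 16 mm above the bench when lying. x points from the handle to the head; y runs along the head, through both 32 x 32 mm striking faces (42 mm either side of the origin); z up. It balances at about x = -55 mm.
- handle (a point): Point in the mallet's handle 50 mm behind the head's centre, on its axis (axes as the mallet's). The handle is a bar 20 mm wide (y) and 24 mm high (z), from 16 to 195 mm behind the head's centre, with an end knob 28 mm wide and 32 mm high to 224 mm; when lying it is level, its underside 4 mm above the bench
- wedge: Loose hardwood wedge flat on the bench, 140 long, 40 wide, 23 thick at the butt, tapering evenly to 3 mm at the thin end, 70 g. Origin on the bench at the middle of the butt's lower edge; x points to the thin end (the way it is driven), y across, z up. The thin end starts 10 to 30 mm past the middle of the foot, not touching it. Under load it keeps its place by friction.
- foot (a point): Middle of the rounded rubber underside of the loose leg: the lowest line of a bar 16 mm in diameter and about 48 mm long, lying across the wedge. It hangs 10 to 13 mm above the bench at the start and rises with the leg.
- leg (a joint): How far the loose leg is pushed up in its sleeve (m): 0 hanging, 0.004 at its hard stop. Its weight and a spring press it down with 3 to 6 N: pushing the wedge on takes some 3 to 10 N while the leg rises, far more at the stop. From hanging to stop the wedge advances 28 mm; where along the wedge this begins differs with the height of the foot.
- sleeve: Fixed metal sleeve 46 x 38 mm, from 40 to 80 mm above the bench, at the corner of the stand, with the loose leg in it. Origin beneath the leg's middle, at bench height or up to 3 mm above; its y axis is the direction in which the wedge is driven.
- stand: Fixed white stand: plate 380 x 420 mm, its top 62 mm above the bench, carrying a white centrifuge 236 mm across and 241 mm high over the bench, its middle at x = 190, y = 210 mm. Origin on the bench under the loose leg at the plate's corner; the plate reaches from x = -25 to 355 mm and from y = -25 to 395 mm. The wedge goes in along y, within about 4 degrees.
- bowl: Steel bowl, 90 mm across, 42 mm high; origin at the middle of its underside. A bystander.
- jar: Amber jar, 60 mm across, 75 mm high; origin at the middle of its underside. A bystander.
- carton: Paper carton, 70 x 90 x 45 mm; origin at the middle of its underside. A bystander.

How it is judged:
On the way, in this order (a step that is already met when the one before it is completed fails the run):
1. the mallet is picked up off the bench (contact force between the fingers and mallet above 1 N and height (world z) of mallet above 0.021 m), for 0.2 s.
2. the held mallet taps the wedge (contact force between the fingers and mallet above 1 N and contact force between mallet and wedge above 0.2 N).
3. the mallet is off the wedge again, the leg not yet tight (contact force between the fingers and mallet above 1 N and contact force between mallet and wedge below 0.05 N and value of joint leg below 0.0036 m), for 0.2 s.
4. the held mallet taps the wedge again (all of step 2).
5. the mallet is off the wedge once more, the leg not yet tight (all of step 3), for 0.2 s.
6. the held mallet taps the wedge a third time (all of step 4).
7. the leg is pushed up by the wedge, which stays put with the mallet off it (value of joint leg above 0.0036 m and contact force between wedge and sleeve above 2 N and contact force between mallet and wedge below 0.05 N), for 0.2 s.
At the end, for the whole second after the job is handed in: The leg is pushed up by more than 3.6 mm of its 4 mm and bears on the wedge with more than 2 N; the wedge is at rest, within 0.25 rad of the stand's y axis; the mallet lies flat and released on the bench (head centre below 24 mm, handle within 0.17 rad of level), at rest and not touching the wedge (all of step 7 and angle between the x axis of wedge and the y axis of stand, either way round below 0.25 rad and linear speed of wedge below 0.01 m/s and linear speed of mallet below 0.02 m/s and height (world z) of mallet below 0.024 m and angle between mallet's own x axis and vertical between 1.4 and 1.74 rad and contact force between the fingers and mallet below 0.05 N).
It fails at once if the robot itself touches the wedge (contact force between any of the fingers, the arm and wedge above 0.5 N).
It fails at once if the wedge is bashed: struck with more than 50 N (contact force between mallet and wedge above 50 N).
It fails at once if the leg, its sleeve or the stand is touched by robot or mallet (contact force between any of the fingers, the arm, mallet and sleeve above 2 N or contact force between any of the fingers, the arm, mallet and stand above 2 N).
It fails at once if a bystander is moved by more than 30 mm (distance of any of bowl, jar, carton from where it was at the start of the episode above 0.03 m).
It also fails if it takes over 58 s, if anything falls off the work surface, if the arm or the gripper's body presses on something with over 40 N, if the wrist force passes 120 N, or if a joint passes its speed limit or range.

ROBOT

A 7-joint arm with a two-finger parallel gripper is mounted at the origin on the work surface. World frame = base frame: x ahead of the robot, y to its left, z up, the work surface at z = 0. Lengths are in m, angles in rad, forces in N, time in s.
With the tool pointing down it reaches from about 0.425 to 0.825 m from the base axis. Payload 3.6 kg.
Tool frame: the origin (TCP) lies midway between the tips of the shut fingers; the grasp point (between the pads) lies 19 mm behind it; z points along the fingers, y is the line along which they close (so a half turn about z gives the same grasp; the last joint's range is limited). The gripper opens to 93 mm and grips with 3 to 60 N. Pads are 15 mm wide; open, the fingers measure 128 mm over their backs; the gripper's body (75 mm by 188 mm) begins 65 mm behind the grasp point.
Start: joints at [-0.026, 0.615, -0.013, 1.423, 0.008, 1.103, -0.04], TCP at [0.65, 0, 0.219] pointing down, gripper open.
Joint ranges: [-3.12, 3.12], [-0.3, 2.06], [-1.34, 1.32], [0.26, 2.42], [-1.36, 4.5], [0.01, 1.98], [-2.84, 2.84]. Speed limits (rad/s): [2.79, 2.79, 3.14, 3.14, 3.14, 3.14, 3.14].

INTERFACE

Orientations are given as [roll, pitch, yaw] about the fixed x, y, z axes, in that order (R = Rz(yaw) Ry(pitch) Rx(roll)).
In Python, from rig import monitor, grab_frame, camera_info, arm, models gives the robot as it stands.
- The arm moves only by the tool apply_moves, never from a script. Its argument "rows" is a list of rows, each an object of numbers: "dx", "dy", "dz": the shift along the tool's x, y, z as a fraction of full scale; "wx", "wy", "wz": the turn, a rotation vector about the tool's x, y, z as a fraction of full scale; "grip": the opening, from 0 (shut) to 1 (fully open). A call has 1 to 12 rows; each row is the pose to reach, as a shift and turn from the pose commanded when the call began, along the tool's axes at that moment, turning the shorter way round; what a row does not reach only later rows make up. Full scale, the value 1, is 1 m for a shift and 180 degrees for a turn. A row lasts 1/10 s, in which the tool goes at most 50 mm and 8.59 degrees, less where a joint would pass 70% of its speed; a pose out of reach is approached as far as the arm can. A call with a number of a shift or a turn outside -1 to 1 is refused whole. A call with a gripper value outside its range is refused whole. The fingers move at their own pace and stop on an object; "force" is the grip in N (left out, the last holds). Time passes only in rows, so rows that repeat a pose let the fingers close. It gives the time, the measured TCP pose, the force, the opening and the grip force at its end, in the units of the state.
- monitor.get_obs(): the state, without advancing time (a new reading comes with each control period).
- grab_frame(name): name is "scene" or "side" or "wrist"; returns the picture (384x512x3 uint8, red, green, blue); there is no depth.
- camera_info(name): a dict with "intrinsics" (3x3 intrinsics, pixels), "position" and "orientation" of the camera in the world. Camera axes: x right, y up, looking along -z (the intrinsics and any distortion apply to the point x, -y, -z); pixel columns grow to the right and rows downward; lengths in m; the calibration is good to about 2 mm. A picture is of the moment at which its call begins: read the wrist's pose just before it. camera_info takes no time and is no camera call; for the wrist camera it gives the pose at the moment of the call.
- arm.close_job(): hands the job in; it is judged then, once.
Trained networks look in the newest picture that a camera, given by its name, has taken for a name from the list of things; names that differ only in an ending like _2 or _b are one class to them, and where a whole thing is asked for, a point or a joint stands for the part that bears it (a point fixed in the world has none). Each returns a list of dicts, best first, with "p" (0 to 1); they miss things now and then, are a little off and sometimes report something else, mostly with a low value. They report only what shows in the picture. A call takes as long as a camera call.
- models.regions_of(camera, query): "mask" (384x512 bool, what is visible of it) and "point" ([column, row] as shares, 0 to 1, of the picture: columns of its width, rows of its height, amid what is visible of it).
- models.landmark_of(camera, query): "point" ([column, row] as shares, 0 to 1, of the picture: columns of its width, rows of its height: a listed point, or the origin of a listed thing).
The state is a dict: "time_s": time; "joint_positions": joint angles; "dq": joint speeds; "joint_efforts": joint torques, N m; "eef_pos": TCP position; "tool_rot": TCP orientation; "wrist_force": force on the tool from outside, world axes, zero at the start; "torque": the same for the moment, N m; "opening": finger opening in m; "grip_force": force on a finger pad.
Only numpy, scipy, OpenCV 4.12 (cv2) and the standard library are available. Lean on these libraries where they do the work, as an engineer would, in place of code of your own. Each camera call takes 0.05 s, during which the arm holds its last target. There are 200 camera calls.

## Working session

There is one attempt and no reset: what is moved stays moved. The work goes in short steps, Python scripts to look and compute and a tool call to move; the robot and the scene stay as the last step left them, time stands still between calls to the robot, and variables do not carry over. Pictures are saved under pics/ and viewed, at most 10 in all, crops included, and the job is handed in when it is done.

Besides the shell and the picture viewer there is one more tool, called after "Call:" by a JSON object that holds its "op" and its "data". apply_moves: Moves the arm, as the interface text tells. Shift numbers are shares of 1 m and turn numbers shares of 180 degrees, none past 1 either way. Its arguments: {"type":"object","properties":{"rows":{"type":"array"},"force":{"type":"number"}},"required":["rows"]}

```bash
mkdir -p pics; ls; cat > h.py <<'E'
import numpy as np, cv2
from scipy.spatial.transform import Rotation as R
from rig import monitor, grab_frame, camera_info, arm, models
def ray(ci,uv):
    K=np.array(ci["intrinsics"]); p=np.linalg.solve(K,[uv[0],uv[1],1.]); d=np.array([p[0],-p[1],-p[2]])
    o=np.array(ci["orientation"]); M=o if o.shape==(3,3) else (R.from_euler('xyz',o).as_matrix() if o.size==3 else R.from_quat(o).as_matrix())
    return np.array(ci["position"]),M@d
def onz(ci,uv,z):
    c,d=ray(ci,uv); return c+d*(z-c[2])/d[2]
def tri(a,b):
    (c1,d1),(c2,d2)=a,b
    s=np.linalg.lstsq(np.c_[d1,-d2],c2-c1,rcond=None)[0]
    p,q=c1+s[0]*d1,c2+s[1]*d2; return (p+q)/2,np.linalg.norm(p-q)
def proj(ci,P):
    o=np.array(ci["orientation"]); M=o if o.shape==(3,3) else (R.from_euler('xyz',o).as_matrix() if o.size==3 else R.from_quat(o).as_matrix())
    q=M.T@(np.array(P)-ci["position"]); q=np.array([q[0],-q[1],-q[2]]); u=np.array(ci["intrinsics"])@q; return u[:2]/u[2]
S=np.array([512,384])
E
python3 - <<'E'
from h import *
ims={}
for c in ["scene","side","wrist"]:
    ci=camera_info(c); print(c,ci); ims[c]=grab_frame(c); cv2.imwrite(f"pics/{c}0.png",ims[c][:,:,::-1])
    for q in ["mallet","handle","wedge","foot","sleeve","stand","bowl","jar","carton"]:
        r=models.landmark_of(c,q)
        for k in r[:1]:
            uv=np.array(k["point"])*S; print(q,round(k["p"],2),uv.round(1),onz(ci,uv,0.016 if q in("mallet","handle") else 0.).round(3))
cv2.imwrite("pics/both0.png",np.vstack([np.hstack([ims["scene"],ims["side"]])])[:,:,::-1])
b=cv2.resize(np.hstack([ims["scene"],ims["side"]]),(800,300));
cv2.imwrite("pics/b0.png",b[:,:,::-1])
print(monitor.get_obs())
E
```

```text
pics
scene {'intrinsics': array([[429.14864283,   0.        , 249.71362079],
       [  0.        , 429.14864283, 186.6969341 ],
       [  0.        ,   0.        ,   1.        ]]), 'position': array([ 1.13725062, -0.91826411,  0.62790644]), 'orientation': array([ 0.99370396, -0.01570967,  0.68389635])}
mallet 0.8 [193.7 206.9] [ 0.504 -0.342  0.016]
handle 0.7 [176.2 198.4] [ 0.445 -0.345  0.016]
wedge 0.86 [273.8 175.6] [ 0.551 -0.076  0.   ]
foot 0.57 [296.2 152.6] [0.523 0.077 0.   ]
sleeve 0.8 [293.7 157.7] [0.535 0.045 0.   ]
stand 0.8 [295.2 158. ] [0.54  0.047 0.   ]
bowl 0.93 [165.4 257.6] [ 0.574 -0.496  0.   ]
jar 0.6 [300.8 230. ] [ 0.743 -0.23   0.   ]
carton 0.88 [238.1 253.7] [ 0.684 -0.387  0.   ]
side {'intrinsics': array([[421.97674011,   0.        , 250.23232474],
       [  0.        , 421.97674011, 187.906654  ],
       [  0.        ,   0.        ,   1.        ]]), 'position': array([0.14072659, 0.36288777, 0.50307879]), 'orientation': array([ 1.00343569,  0.01588906, -2.48404825])}
mallet 0.58 [319.5 183.9] [ 0.503 -0.339  0.016]
handle 0.77 [342.2 189.4] [ 0.453 
[... 911 characters left out ...]
2651816,  0.61484553, -0.01259772,  1.42338714,  0.00807368,
        1.1033804 , -0.04040446]), 'dq': array([ 4.17066968e-05,  3.35470446e-04, -1.42124716e-03, -9.49850720e-05,
       -9.48610966e-04, -1.74830828e-04,  7.26547281e-04]), 'joint_efforts': array([-5.45814419e-04, -4.58815098e+01,  2.08904659e-01, -1.66028255e+01,
       -6.10848237e-02,  1.32842688e-02,  8.33582760e-06]), 'eef_pos': array([6.49984814e-01, 4.24567561e-05, 2.18679882e-01]), 'tool_rot': array([ 3.14156476e+00, -6.00652467e-05,  1.57083850e+00]), 'wrist_force': array([ 0.84370241, -0.85180255, -0.55248477]), 'torque': array([-0.02414204,  0.01281299,  0.02288799]), 'grip_force': 0.0, 'opening': 0.09313856934431354}
```

View pics/scene0.png

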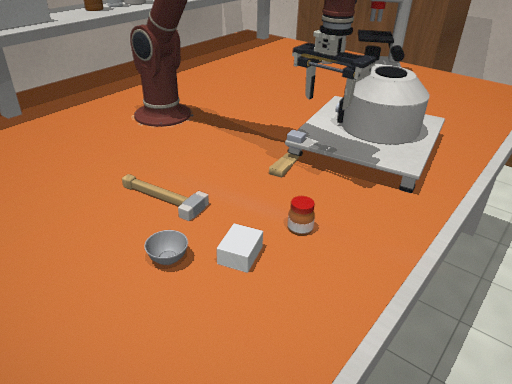

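View pics/side0.png

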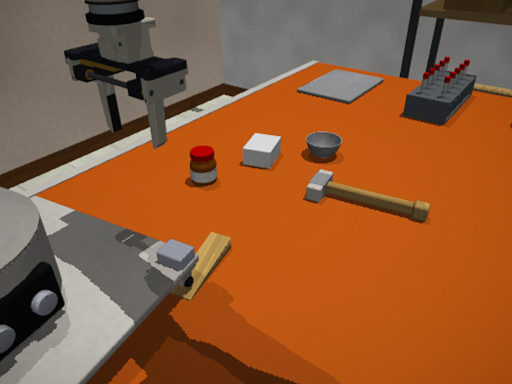

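```bash
python3 - <<'E'
from h import *
for c in ["scene","side"]:
    ci=camera_info(c); grab_frame(c)
    for q,z in [("mallet",.016),("wedge",.008)]:
        r=models.regions_of(c,q)
        if not r: continue
        m=r[0]["mask"]; ys,xs=np.nonzero(m)
        P=np.array([onz(ci,(x,y),z)[:2] for x,y in zip(xs,ys)]); w=P.mean(0)
        # area-correct weighting ignored; axis by min-area rect
        rect=cv2.minAreaRect((P*1000).astype(np.float32)); print(c,q,r[0]["p"],m.sum(),np.round(rect[0]),np.round(rect[1]),round(rect[2],1))
        v=np.linalg.svd(P-w,full_matrices=False)[2][0]; t=(P-w)@v
        print(v, w+v*t.min(), w+v*t.max())
E
```

```text
scene mallet 0.76 1268 [ 394. -335.] [112. 277.] 89.7
[0.991244   0.13204294] [ 0.25798228 -0.37068414] [ 0.52665433 -0.33489452]
scene wedge 0.76 396 [538. -18.] [ 52. 139.] 10.9
[ 0.20453517 -0.97885922] [0.52553046 0.05000348] [ 0.55397769 -0.08613856]
side mallet 0.81 2131 [ 405. -361.] [251. 132.] 11.2
[-0.9886601  -0.15017058] [ 0.52765074 -0.3350824 ] [ 0.27926804 -0.37281   ]
side wedge 0.9 1533 [539. -13.] [ 53. 168.] 18.8
[ 0.33174632 -0.94336863] [0.51057447 0.06571639] [ 0.5663781  -0.09296932]
```

Call:
{"op": "apply_moves", "data": {"rows": [{"dx":-0.05,"dy":-0.03,"wz":0.045,"grip":1},{"dx":-0.1,"dy":-0.06,"wz":0.09,"grip":1},{"dx":-0.14,"dy":-0.08,"wz":0.135,"grip":1},{"dx":-0.18,"dy":-0.1,"wz":0.18,"grip":1},{"dx":-0.22,"dy":-0.12,"wz":0.225,"grip":1},{"dx":-0.26,"dy":-0.14,"wz":0.27,"grip":1},{"dx":-0.3,"dy":-0.16,"wz":0.315,"grip":1},{"dx":-0.33,"dy":-0.18,"wz":0.36,"grip":1},{"dx":-0.35,"dy":-0.2,"dz":0.02,"wz":0.405,"grip":1},{"dx":-0.35,"dy":-0.2,"dz":0.05,"wz":0.458,"grip":1},{"dx":-0.35,"dy":-0.2,"dz":0.05,"wz":0.458,"grip":1},{"dx":-0.35,"dy":-0.2,"dz":0.05,"wz":0.458,"grip":1}]}}

```text
invalid input at $.rows[0]: expected keys dx, dy, dz, wx, wy, wz, grip
```

```bash
cat > w.py <<'E'
from h import *
import sys
o=monitor.get_obs(); ci=camera_info("wrist"); im=grab_frame("wrist")
print(o["time_s"],o["eef_pos"],o["tool_rot"],o["joint_positions"].round(2))
cv2.imwrite(sys.argv[1],im[:,:,::-1])
for q,z in [("mallet",.016),("handle",.016),("wedge",0),("foot",.011),("sleeve",0)]:
    for k in models.landmark_of("wrist",q)[:1]:
        uv=np.array(k["point"])*S; print(q,round(k["p"],2),uv.round(1),onz(ci,uv,z).round(4))
for q,z in [("mallet",.028),("wedge",.012)]:
    r=models.regions_of("wrist",q)
    if r:
        ys,xs=np.nonzero(r[0]["mask"]); P=np.array([onz(ci,(x,y),z)[:2] for x,y in zip(xs,ys)]); w=P.mean(0)
        v=np.linalg.svd(P-w,full_matrices=False)[2][0]; t=(P-w)@v
        print(q,r[0]["p"],v,w+v*t.min(),w+v*t.max(), "rect",cv2.minAreaRect((P*1000).astype(np.float32)))
E
python3 w.py pics/w1.png
```

```text
1.8 [6.49981796e-01 3.17725990e-05 2.18640149e-01] [-3.14158045e+00 -2.46394248e-05  1.57085486e+00] [-0.03  0.61 -0.01  1.42  0.01  1.1  -0.04]
wedge 0.93 [188.  220.7] [ 0.5575 -0.0745  0.    ]
sleeve 0.93 [171.5 135. ] [0.543  0.0444 0.    ]
wedge 0.68 [ 0.24769464 -0.96883815] [0.5354961  0.01708932] [ 0.56010999 -0.07918597] rect ((546.7189331054688, -31.5748291015625), (47.21259307861328, 99.11163330078125), 12.830013275146484)
```

View pics/w1.png

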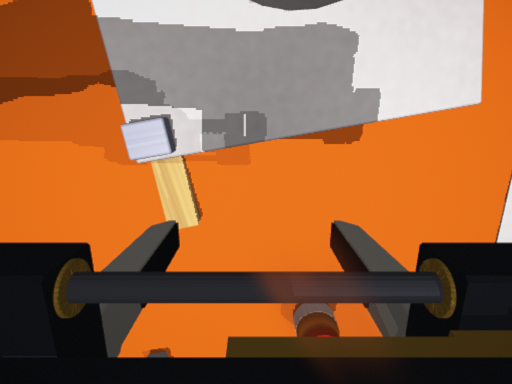

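The picture shows the wedge (butt near 188,222) pointing up-left at about 13° to world y, and the stand's edge tilted about the same way. All keys are required, so I resend the move.

Call:
{"op": "apply_moves", "data": {"rows": [{"dx":-0.05,"dy":-0.03,"dz":0,"wx":0,"wy":0,"wz":0.045,"grip":1},{"dx":-0.1,"dy":-0.06,"dz":0,"wx":0,"wy":0,"wz":0.09,"grip":1},{"dx":-0.14,"dy":-0.08,"dz":0,"wx":0,"wy":0,"wz":0.135,"grip":1},{"dx":-0.18,"dy":-0.1,"dz":0,"wx":0,"wy":0,"wz":0.18,"grip":1},{"dx":-0.22,"dy":-0.12,"dz":0,"wx":0,"wy":0,"wz":0.225,"grip":1},{"dx":-0.26,"dy":-0.14,"dz":0,"wx":0,"wy":0,"wz":0.27,"grip":1},{"dx":-0.3,"dy":-0.16,"dz":0,"wx":0,"wy":0,"wz":0.315,"grip":1},{"dx":-0.33,"dy":-0.18,"dz":0,"wx":0,"wy":0,"wz":0.36,"grip":1},{"dx":-0.35,"dy":-0.2,"dz":0.02,"wx":0,"wy":0,"wz":0.405,"grip":1},{"dx":-0.35,"dy":-0.2,"dz":0.05,"wx":0,"wy":0,"wz":0.458,"grip":1},{"dx":-0.35,"dy":-0.2,"dz":0.05,"wx":0,"wy":0,"wz":0.458,"grip":1},{"dx":-0.35,"dy":-0.2,"dz":0.05,"wx":0,"wy":0,"wz":0.458,"grip":1}]}}

```text
time_s: 3.4
eef_pos: [0.4507, -0.3492, 0.1687]
tool_rot: [-3.141, 0.0, 0.136]
wrist_force: [0.5, -0.5, 0.2]
opening: 0.0928
grip_force: 0.0
```

```bash
python3 w.py pics/w2.png
```

```text
3.4 [ 0.45073964 -0.34917457  0.16870694] [-3.14068836e+00  1.62415406e-04  1.36115325e-01] [ 0.38  0.57  0.37  1.73 -0.26  0.89 -0.57]
mallet 0.72 [249.6 132.3] [ 0.5028 -0.3373  0.016 ]
handle 0.88 [255.7 181.1] [ 0.4502 -0.3512  0.016 ]
wedge 0.95 [10.9 47.5] [ 0.5549 -0.0757  0.    ]
sleeve 0.55 [11.1 44.9] [ 0.5575 -0.0761  0.    ]
mallet 0.71 [-0.98687961 -0.16145781] [ 0.51924586 -0.33499384] [ 0.28029175 -0.37408777] rect ((399.22320556640625, -351.5242919921875), (241.42538452148438, 83.91558074951172), 7.772011756896973)
wedge 0.65 [-0.99894296 -0.04596701] [ 0.57448757 -0.07774118] [ 0.5337599  -0.07961529] rect ((553.4420166015625, -81.2931137084961), (14.127839088439941, 41.3877067565918), 85.07235717773438)
```

View pics/w2.png

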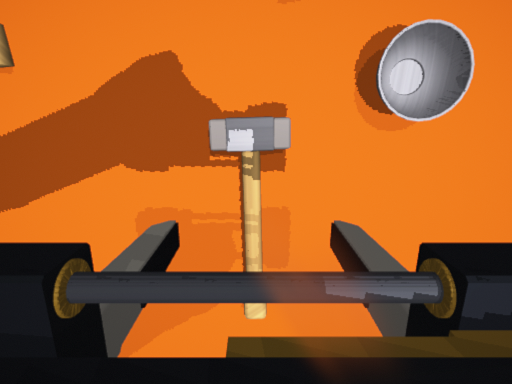

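The wrist picture shows the mallet in line with the tool: head centre near (250,133), handle running down to (256,315) between the fingers. I go straight down and grip.

Call:
{"op": "apply_moves", "data": {"force": 45, "rows": [{"dx":0,"dy":0,"dz":0.04,"wx":0,"wy":0,"wz":0,"grip":1},{"dx":0,"dy":0,"dz":0.08,"wx":0,"wy":0,"wz":0,"grip":1},{"dx":0,"dy":0,"dz":0.12,"wx":0,"wy":0,"wz":0,"grip":1},{"dx":0,"dy":0,"dz":0.145,"wx":0,"wy":0,"wz":0,"grip":1},{"dx":0,"dy":0,"dz":0.156,"wx":0,"wy":0,"wz":0,"grip":1},{"dx":0,"dy":0,"dz":0.163,"wx":0,"wy":0,"wz":0,"grip":1},{"dx":0,"dy":0,"dz":0.163,"wx":0,"wy":0,"wz":0,"grip":0.5},{"dx":0,"dy":0,"dz":0.163,"wx":0,"wy":0,"wz":0,"grip":0},{"dx":0,"dy":0,"dz":0.163,"wx":0,"wy":0,"wz":0,"grip":0},{"dx":0,"dy":0,"dz":0.163,"wx":0,"wy":0,"wz":0,"grip":0},{"dx":0,"dy":0,"dz":0.163,"wx":0,"wy":0,"wz":0,"grip":0},{"dx":0,"dy":0,"dz":0.163,"wx":0,"wy":0,"wz":0,"grip":0}]}}

```text
time_s: 5.0
eef_pos: [0.4502, -0.35, 0.006]
tool_rot: [3.141, -0.0, 0.132]
wrist_force: [0.6, -0.1, 1.0]
opening: 0.0494
grip_force: 0.0
```

Call:
{"op": "apply_moves", "data": {"rows": [{"dx":0,"dy":0,"dz":0,"wx":0,"wy":0,"wz":0,"grip":0},{"dx":0,"dy":0,"dz":0,"wx":0,"wy":0,"wz":0,"grip":0},{"dx":0,"dy":0,"dz":0,"wx":0,"wy":0,"wz":0,"grip":0},{"dx":0,"dy":0,"dz":0,"wx":0,"wy":0,"wz":0,"grip":0},{"dx":0,"dy":0,"dz":0,"wx":0,"wy":0,"wz":0,"grip":0},{"dx":0,"dy":0,"dz":0,"wx":0,"wy":0,"wz":0,"grip":0}]}}

```text
time_s: 5.6
eef_pos: [0.4499, -0.3491, 0.0055]
tool_rot: [-3.14, 0.0, 0.132]
wrist_force: [0.3, 1.5, 1.5]
opening: 0.0197
grip_force: 44.8
```

Call:
{"op": "apply_moves", "data": {"rows": [{"dx":0,"dy":0,"dz":-0.02,"wx":0,"wy":0,"wz":0,"grip":0},{"dx":0,"dy":0,"dz":-0.05,"wx":0,"wy":0,"wz":0,"grip":0},{"dx":0,"dy":0,"dz":-0.1,"wx":0,"wy":0,"wz":-0.04,"grip":0},{"dx":0.02,"dy":-0.02,"dz":-0.1,"wx":0,"wy":0,"wz":-0.08,"grip":0},{"dx":0.04,"dy":-0.04,"dz":-0.1,"wx":0,"wy":0,"wz":-0.12,"grip":0},{"dx":0.06,"dy":-0.06,"dz":-0.1,"wx":0,"wy":0,"wz":-0.16,"grip":0},{"dx":0.08,"dy":-0.08,"dz":-0.1,"wx":0,"wy":0,"wz":-0.2,"grip":0},{"dx":0.1,"dy":-0.1,"dz":-0.1,"wx":0,"wy":0,"wz":-0.24,"grip":0},{"dx":0.12,"dy":-0.12,"dz":-0.1,"wx":0,"wy":0,"wz":-0.28,"grip":0},{"dx":0.14,"dy":-0.14,"dz":-0.1,"wx":0,"wy":0,"wz":-0.32,"grip":0},{"dx":0.151,"dy":-0.148,"dz":-0.1,"wx":0,"wy":0,"wz":-0.36,"grip":0},{"dx":0.151,"dy":-0.148,"dz":-0.1,"wx":0,"wy":0,"wz":-0.4,"grip":0}]}}

```text
time_s: 6.8
eef_pos: [0.5821, -0.1803, 0.1047]
tool_rot: [3.141, -0.002, 1.398]
wrist_force: [-0.6, 0.3, -3.4]
opening: 0.0196
grip_force: 44.8
```

Call:
{"op": "apply_moves", "data": {"rows": [{"dx":0,"dy":0,"dz":0,"wx":0,"wy":0,"wz":-0.04,"grip":0},{"dx":0,"dy":0,"dz":0,"wx":0,"wy":0,"wz":-0.08,"grip":0},{"dx":0,"dy":0,"dz":0,"wx":0,"wy":0,"wz":-0.13,"grip":0},{"dx":0,"dy":0,"dz":0,"wx":0,"wy":0,"wz":-0.13,"grip":0},{"dx":0,"dy":0,"dz":0,"wx":0,"wy":0,"wz":-0.13,"grip":0}]}}

```text
time_s: 7.3
eef_pos: [0.5798, -0.1841, 0.105]
tool_rot: [-3.141, -0.0, 1.793]
wrist_force: [0.8, -0.5, -3.0]
opening: 0.0195
grip_force: 44.8
```

```bash
python3 w.py pics/w3.png
```

```text
7.3 [ 0.57975029 -0.18407969  0.10498894] [-3.14080868e+00 -5.97222935e-05  1.79310162e+00] [ 0.34  0.68 -0.11  1.67  0.1   0.8   0.41]
mallet 0.74 [254.4 150.9] [ 0.5721 -0.1456  0.016 ]
handle 0.69 [256.4 241.1] [ 0.5929 -0.229   0.016 ]
wedge 0.57 [256.8  64.4] [ 0.5581 -0.0739  0.    ]
mallet 0.76 [ 0.23525945 -0.97193261] [ 0.56402609 -0.11777113] [ 0.61407728 -0.32454872] rect ((588.5665893554688, -221.20513916015625), (144.15277099609375, 212.70367431640625), 13.272982597351074)
wedge 0.97 [ 0.25948204 -0.96574793] [ 0.54533667 -0.02958665] [ 0.5578807 -0.0762734] rect ((551.6673583984375, -52.941917419433594), (41.49311447143555, 46.76513671875), 12.701343536376953)
```

View pics/w3.png

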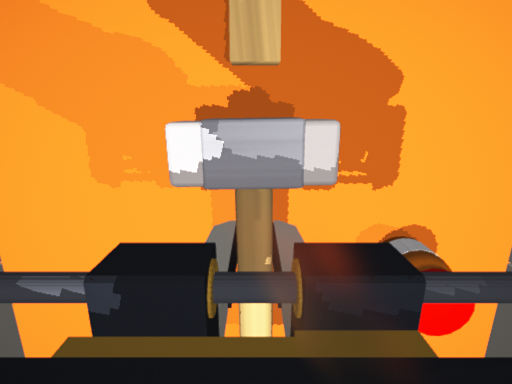

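The head (166–340, 118–187) is square to and centred on the wedge (230–282, butt at row 64). I lower and close in to about 7 mm.

Call:
{"op": "apply_moves", "data": {"rows": [{"dx":0,"dy":0,"dz":0.03,"wx":0,"wy":0,"wz":0,"grip":0},{"dx":0,"dy":0,"dz":0.06,"wx":0,"wy":0,"wz":0,"grip":0},{"dx":0,"dy":0,"dz":0.08,"wx":0,"wy":0,"wz":0,"grip":0},{"dx":0,"dy":0,"dz":0.094,"wx":0,"wy":0,"wz":0,"grip":0},{"dx":0.01,"dy":0,"dz":0.094,"wx":0,"wy":0,"wz":0,"grip":0},{"dx":0.02,"dy":0,"dz":0.094,"wx":0,"wy":0,"wz":0,"grip":0},{"dx":0.026,"dy":0,"dz":0.094,"wx":0,"wy":0,"wz":0,"grip":0},{"dx":0.03,"dy":0,"dz":0.094,"wx":0,"wy":0,"wz":0,"grip":0},{"dx":0.03,"dy":0,"dz":0.094,"wx":0,"wy":0,"wz":0,"grip":0}]}}

```text
time_s: 8.6
eef_pos: [0.574, -0.1529, 0.0126]
tool_rot: [3.14, 0.0, 1.799]
wrist_force: [0.5, 1.1, -3.8]
opening: 0.0196
grip_force: 44.8
```

```bash
python3 w.py pics/w4.png
```

```text
8.6 [ 0.57401556 -0.15292973  0.01262562] [3.14012167e+00 8.30455599e-05 1.79874032e+00] [ 0.28  0.79 -0.09  1.77  0.11  0.58  0.35]
mallet 0.89 [254.3 153.4] [ 0.564  -0.1049  0.016 ]
handle 0.7 [257.9 241.5] [ 0.5783 -0.1569  0.016 ]
wedge 0.82 [253.7  96.7] [ 0.5566 -0.0744  0.    ]
mallet 0.8 [ 0.24004164 -0.97076259] [ 0.55849005 -0.08571257] [ 0.59027891 -0.21427125] rect ((574.4014892578125, -150.00216674804688), (89.84178161621094, 132.43043518066406), 13.974102020263672)
wedge 0.88 [ 0.14931655 -0.98878944] [ 0.54766983 -0.02749919] [ 0.55512619 -0.07687594] rect ((551.3546142578125, -52.28645706176758), (43.90919876098633, 47.043304443359375), 13.05499267578125)
```

View pics/w4.png

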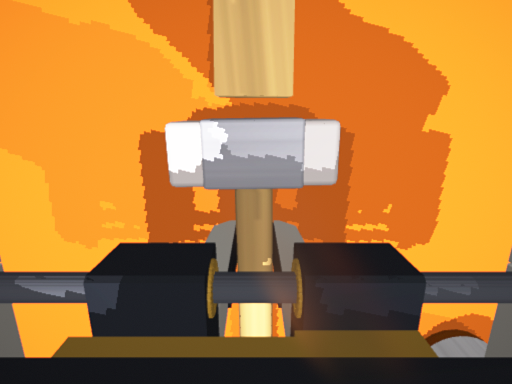

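The mallet's front is about 12 mm from the butt (row 97 against 118) and well aligned. First light tap: about 18 mm of push, then back.

Call:
{"op": "apply_moves", "data": {"rows": [{"dx":0.004,"dy":0,"dz":0,"wx":0,"wy":0,"wz":0,"grip":0},{"dx":0.008,"dy":0,"dz":0,"wx":0,"wy":0,"wz":0,"grip":0},{"dx":0.011,"dy":0,"dz":0,"wx":0,"wy":0,"wz":0,"grip":0},{"dx":0.014,"dy":0,"dz":0,"wx":0,"wy":0,"wz":0,"grip":0},{"dx":0.017,"dy":0,"dz":0,"wx":0,"wy":0,"wz":0,"grip":0},{"dx":0.02,"dy":0,"dz":0,"wx":0,"wy":0,"wz":0,"grip":0},{"dx":0.024,"dy":0,"dz":0,"wx":0,"wy":0,"wz":0,"grip":0},{"dx":0.027,"dy":0,"dz":0,"wx":0,"wy":0,"wz":0,"grip":0},{"dx":0.03,"dy":0,"dz":0,"wx":0,"wy":0,"wz":0,"grip":0},{"dx":0.03,"dy":0,"dz":0,"wx":0,"wy":0,"wz":0,"grip":0}]}}

```text
time_s: 10.0
eef_pos: [0.5666, -0.1241, 0.0116]
tool_rot: [-3.141, -0.001, 1.798]
wrist_force: [0.4, -0.6, -1.8]
opening: 0.0197
grip_force: 44.8
```

Call:
{"op": "apply_moves", "data": {"rows": [{"dx":-0.006,"dy":0,"dz":0,"wx":0,"wy":0,"wz":0,"grip":0},{"dx":-0.01,"dy":0,"dz":0,"wx":0,"wy":0,"wz":0,"grip":0},{"dx":-0.01,"dy":0,"dz":0,"wx":0,"wy":0,"wz":0,"grip":0},{"dx":-0.01,"dy":0,"dz":0,"wx":0,"wy":0,"wz":0,"grip":0}]}}

```text
time_s: 10.4
eef_pos: [0.5689, -0.1352, 0.0116]
tool_rot: [-3.141, 0.0, 1.796]
wrist_force: [0.1, 0.6, -4.2]
opening: 0.0199
grip_force: 44.8
```

```bash
python3 w.py pics/w5.png
```

```text
10.4 [ 0.56891196 -0.13520234  0.01160124] [-3.14147706e+00  2.60412442e-05  1.79605756e+00] [ 0.25  0.78 -0.08  1.8   0.11  0.56  0.32]
handle 0.78 [253.1 240.1] [ 0.57   -0.1385  0.016 ]
wedge 0.89 [256.9  99.1] [ 0.5538 -0.0576  0.    ]
mallet 0.62 [ 0.24647557 -0.96914901] [ 0.55295672 -0.06745088] [ 0.58554991 -0.19560821] rect ((568.999267578125, -131.65023803710938), (89.90943908691406, 131.9386444091797), 13.682219505310059)
wedge 0.95 [ 0.30089782 -0.95365639] [ 0.53941064 -0.0107913 ] [ 0.55441655 -0.05835058] rect ((547.304443359375, -34.803897857666016), (43.24340057373047, 47.27666473388672), 12.868532180786133)
```

Call:
{"op": "apply_moves", "data": {"rows": [{"dx":0.004,"dy":0,"dz":0,"wx":0,"wy":0,"wz":0,"grip":0},{"dx":0.007,"dy":0,"dz":0,"wx":0,"wy":0,"wz":0,"grip":0},{"dx":0.01,"dy":0,"dz":0,"wx":0,"wy":0,"wz":0,"grip":0},{"dx":0.013,"dy":0,"dz":0,"wx":0,"wy":0,"wz":0,"grip":0},{"dx":0.016,"dy":0,"dz":0,"wx":0,"wy":0,"wz":0,"grip":0},{"dx":0.019,"dy":0,"dz":0,"wx":0,"wy":0,"wz":0,"grip":0},{"dx":0.022,"dy":0,"dz":0,"wx":0,"wy":0,"wz":0,"grip":0},{"dx":0.024,"dy":0,"dz":0,"wx":0,"wy":0,"wz":0,"grip":0},{"dx":0.024,"dy":0,"dz":0,"wx":0,"wy":0,"wz":0,"grip":0}]}}

```text
time_s: 11.7
eef_pos: [0.5635, -0.1107, 0.0116]
tool_rot: [-3.141, -0.0, 1.798]
wrist_force: [0.1, -0.5, -3.7]
opening: 0.0195
grip_force: 44.8
```

Call:
{"op": "apply_moves", "data": {"rows": [{"dx":-0.006,"dy":0,"dz":0,"wx":0,"wy":0,"wz":0,"grip":0},{"dx":-0.01,"dy":0,"dz":0,"wx":0,"wy":0,"wz":0,"grip":0},{"dx":-0.01,"dy":0,"dz":0,"wx":0,"wy":0,"wz":0,"grip":0},{"dx":-0.01,"dy":0,"dz":0,"wx":0,"wy":0,"wz":0,"grip":0}]}}

```text
time_s: 12.1
eef_pos: [0.5658, -0.1215, 0.0116]
tool_rot: [-3.141, -0.0, 1.796]
wrist_force: [0.1, 0.3, -3.3]
opening: 0.0195
grip_force: 44.8
```

```bash
python3 w.py pics/w6.png; python3 - <<'E'
from h import *
im=grab_frame("side"); cv2.imwrite("pics/s1.png",cv2.resize(im[200:330,120:280],None,fx=4,fy=4)[:,:,::-1])
E
```

```text
12.1 [ 0.56575113 -0.12149962  0.01156193] [-3.14140437e+00 -3.35589159e-05  1.79612784e+00] [ 0.22  0.78 -0.08  1.82  0.11  0.55  0.3 ]
mallet 0.87 [253.  151.1] [ 0.5548 -0.0722  0.016 ]
handle 0.79 [254.3 240.8] [ 0.5677 -0.1251  0.016 ]
wedge 0.9 [254.1  99. ] [ 0.549  -0.0442  0.    ]
mallet 0.58 [ 0.24084499 -0.97056359] [ 0.55014034 -0.05394089] [ 0.58191544 -0.18198905] rect ((565.6917724609375, -117.94910430908203), (90.10176086425781, 131.96435546875), 13.465641975402832)
wedge 0.91 [ 0.27330765 -0.96192668] [0.53722009 0.00257327] [ 0.55058298 -0.04445841] rect ((544.0276489257812, -21.414295196533203), (42.813236236572266, 47.79905319213867), 12.871463775634766)
```

View pics/s1.png

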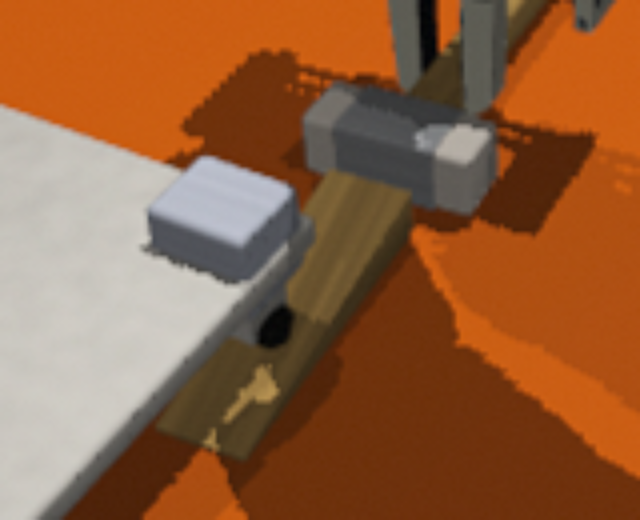

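The side crop shows the wedge's thin end through past the black rubber foot (270,325), centred beneath it, mallet clear behind. Third tap next.

Call:
{"op": "apply_moves", "data": {"rows": [{"dx":0.004,"dy":0,"dz":0,"wx":0,"wy":0,"wz":0,"grip":0},{"dx":0.007,"dy":0,"dz":0,"wx":0,"wy":0,"wz":0,"grip":0},{"dx":0.01,"dy":0,"dz":0,"wx":0,"wy":0,"wz":0,"grip":0},{"dx":0.013,"dy":0,"dz":0,"wx":0,"wy":0,"wz":0,"grip":0},{"dx":0.016,"dy":0,"dz":0,"wx":0,"wy":0,"wz":0,"grip":0},{"dx":0.019,"dy":0,"dz":0,"wx":0,"wy":0,"wz":0,"grip":0},{"dx":0.022,"dy":0,"dz":0,"wx":0,"wy":0,"wz":0,"grip":0},{"dx":0.024,"dy":0,"dz":0,"wx":0,"wy":0,"wz":0,"grip":0}]}}

```text
time_s: 13.35
eef_pos: [0.5609, -0.0996, 0.0119]
tool_rot: [3.141, 0.003, 1.796]
wrist_force: [0.3, -4.0, -3.8]
opening: 0.0192
grip_force: 44.8
```

Call:
{"op": "apply_moves", "data": {"rows": [{"dx":0.002,"dy":0,"dz":0,"wx":0,"wy":0,"wz":0,"grip":0},{"dx":0.004,"dy":0,"dz":0,"wx":0,"wy":0,"wz":0,"grip":0},{"dx":0.006,"dy":0,"dz":0,"wx":0,"wy":0,"wz":0,"grip":0}]}}

```text
time_s: 13.65
eef_pos: [0.5594, -0.0926, 0.0118]
tool_rot: [3.141, 0.001, 1.796]
wrist_force: [1.2, -4.9, -2.2]
opening: 0.0194
grip_force: 44.8
```

Call:
{"op": "apply_moves", "data": {"rows": [{"dx":-0.006,"dy":0,"dz":0,"wx":0,"wy":0,"wz":0,"grip":0},{"dx":-0.01,"dy":0,"dz":0,"wx":0,"wy":0,"wz":0,"grip":0},{"dx":-0.01,"dy":0,"dz":0,"wx":0,"wy":0,"wz":0,"grip":0},{"dx":-0.01,"dy":0,"dz":0,"wx":0,"wy":0,"wz":0,"grip":0}]}}

```text
time_s: 14.05
eef_pos: [0.561, -0.1007, 0.0114]
tool_rot: [-3.141, -0.001, 1.797]
wrist_force: [0.2, 0.8, -3.3]
opening: 0.0197
grip_force: 44.8
```

```bash
python3 w.py pics/w7.png
```

```text
14.05 [ 0.56104135 -0.10070792  0.01144798] [-3.14108685e+00 -1.45546212e-03  1.79737692e+00] [ 0.19  0.77 -0.08  1.84  0.1   0.53  0.27]
mallet 0.63 [254.8 149.9] [ 0.5509 -0.0505  0.016 ]
handle 0.58 [257.4 237.9] [ 0.5643 -0.1019  0.016 ]
wedge 0.88 [257.8 103.6] [ 0.5469 -0.0254  0.    ]
mallet 0.96 [ 0.24001435 -0.97076934] [ 0.54544118 -0.03304658] [ 0.57707232 -0.16098285] rect ((560.743896484375, -97.04527282714844), (89.37797546386719, 131.78526306152344), 13.314332008361816)
wedge 0.78 [ 0.27310495 -0.96198424] [0.53235955 0.02333165] [ 0.5464508  -0.02630331] rect ((539.9087524414062, -1.5380859375), (43.26992416381836, 49.91440200805664), 12.951608657836914)
```

Call:
{"op": "apply_moves", "data": {"rows": [{"dx":0.004,"dy":0,"dz":0,"wx":0,"wy":0,"wz":0,"grip":0},{"dx":0.007,"dy":0,"dz":0,"wx":0,"wy":0,"wz":0,"grip":0},{"dx":0.01,"dy":0,"dz":0,"wx":0,"wy":0,"wz":0,"grip":0},{"dx":0.012,"dy":0,"dz":0,"wx":0,"wy":0,"wz":0,"grip":0},{"dx":0.014,"dy":0,"dz":0,"wx":0,"wy":0,"wz":0,"grip":0},{"dx":0.016,"dy":0,"dz":0,"wx":0,"wy":0,"wz":0,"grip":0}]}}

```text
time_s: 15.05
eef_pos: [0.5584, -0.0886, 0.012]
tool_rot: [3.141, 0.004, 1.795]
wrist_force: [0.8, -5.1, -3.0]
opening: 0.0198
grip_force: 44.8
```

Call:
{"op": "apply_moves", "data": {"rows": [{"dx":0.002,"dy":0,"dz":0,"wx":0,"wy":0,"wz":0,"grip":0},{"dx":0.003,"dy":0,"dz":0,"wx":0,"wy":0,"wz":0,"grip":0}]}}

```text
time_s: 15.25
eef_pos: [0.5577, -0.0854, 0.0119]
tool_rot: [3.141, 0.003, 1.795]
wrist_force: [1.1, -4.6, -1.6]
opening: 0.0198
grip_force: 44.8
```

Call:
{"op": "apply_moves", "data": {"rows": [{"dx":0.002,"dy":0,"dz":0,"wx":0,"wy":0,"wz":0,"grip":0},{"dx":0.003,"dy":0,"dz":0,"wx":0,"wy":0,"wz":0,"grip":0}]}}

```text
time_s: 15.45
eef_pos: [0.5571, -0.0825, 0.0119]
tool_rot: [3.141, 0.003, 1.795]
wrist_force: [1.2, -5.6, -3.2]
opening: 0.0202
grip_force: 44.8
```

Call:
{"op": "apply_moves", "data": {"rows": [{"dx":0.0015,"dy":0,"dz":0,"wx":0,"wy":0,"wz":0,"grip":0},{"dx":0.003,"dy":0,"dz":0,"wx":0,"wy":0,"wz":0,"grip":0}]}}

```text
time_s: 15.65
eef_pos: [0.5565, -0.0799, 0.012]
tool_rot: [3.141, 0.004, 1.795]
wrist_force: [0.2, -4.7, -2.1]
opening: 0.0195
grip_force: 44.8
```

Call:
{"op": "apply_moves", "data": {"rows": [{"dx":0.0015,"dy":0,"dz":0,"wx":0,"wy":0,"wz":0,"grip":0},{"dx":0.003,"dy":0,"dz":0,"wx":0,"wy":0,"wz":0,"grip":0}]}}

```text
time_s: 15.85
eef_pos: [0.5558, -0.077, 0.012]
tool_rot: [3.14, 0.004, 1.795]
wrist_force: [0.9, -5.6, -3.1]
opening: 0.0199
grip_force: 44.8
```

Call:
{"op": "apply_moves", "data": {"rows": [{"dx":0.0015,"dy":0,"dz":0,"wx":0,"wy":0,"wz":0,"grip":0},{"dx":0.003,"dy":0,"dz":0,"wx":0,"wy":0,"wz":0,"grip":0}]}}

```text
time_s: 16.05
eef_pos: [0.5552, -0.0743, 0.012]
tool_rot: [3.14, 0.004, 1.795]
wrist_force: [1.4, -6.4, -2.9]
opening: 0.0196
grip_force: 44.8
```

Call:
{"op": "apply_moves", "data": {"rows": [{"dx":0.001,"dy":0,"dz":0,"wx":0,"wy":0,"wz":0,"grip":0},{"dx":0.002,"dy":0,"dz":0,"wx":0,"wy":0,"wz":0,"grip":0}]}}

```text
time_s: 16.25
eef_pos: [0.5551, -0.0735, 0.0121]
tool_rot: [3.14, 0.005, 1.794]
wrist_force: [2.1, -8.8, -2.9]
opening: 0.0196
grip_force: 44.8
```

Call:
{"op": "apply_moves", "data": {"rows": [{"dx":0.001,"dy":0,"dz":0,"wx":0,"wy":0,"wz":0,"grip":0},{"dx":0.002,"dy":0,"dz":0,"wx":0,"wy":0,"wz":0,"grip":0}]}}

```text
time_s: 16.45
eef_pos: [0.5549, -0.0732, 0.0123]
tool_rot: [3.14, 0.007, 1.793]
wrist_force: [1.8, -10.3, -3.0]
opening: 0.0198
grip_force: 44.8
```

Advance has nearly ceased and the force is climbing: the stop. A little more to be sure, then back off.

Call:
{"op": "apply_moves", "data": {"rows": [{"dx":0.002,"dy":0,"dz":0,"wx":0,"wy":0,"wz":0,"grip":0},{"dx":0.004,"dy":0,"dz":0,"wx":0,"wy":0,"wz":0,"grip":0},{"dx":0.004,"dy":0,"dz":0,"wx":0,"wy":0,"wz":0,"grip":0}]}}

```text
time_s: 16.75
eef_pos: [0.5547, -0.0725, 0.0126]
tool_rot: [3.139, 0.012, 1.791]
wrist_force: [2.8, -13.2, -3.7]
opening: 0.0196
grip_force: 44.8
```

Call:
{"op": "apply_moves", "data": {"rows": [{"dx":0.003,"dy":0,"dz":0,"wx":0,"wy":0,"wz":0,"grip":0},{"dx":0.003,"dy":0,"dz":0,"wx":0,"wy":0,"wz":0,"grip":0}]}}

```text
time_s: 16.95
eef_pos: [0.5546, -0.072, 0.0128]
tool_rot: [3.138, 0.014, 1.79]
wrist_force: [4.0, -17.7, -2.5]
opening: 0.0197
grip_force: 44.8
```

Call:
{"op": "apply_moves", "data": {"rows": [{"dx":-0.004,"dy":0,"dz":0,"wx":0,"wy":0,"wz":0,"grip":0},{"dx":-0.008,"dy":0,"dz":0,"wx":0,"wy":0,"wz":0,"grip":0},{"dx":-0.014,"dy":0,"dz":0,"wx":0,"wy":0,"wz":0,"grip":0},{"dx":-0.024,"dy":0,"dz":0,"wx":0,"wy":0,"wz":0,"grip":0},{"dx":-0.04,"dy":0,"dz":0,"wx":0,"wy":0,"wz":0,"grip":0},{"dx":-0.06,"dy":0,"dz":0,"wx":0,"wy":0,"wz":0,"grip":0},{"dx":-0.07,"dy":0,"dz":0,"wx":0,"wy":0,"wz":0,"grip":0},{"dx":-0.07,"dy":0,"dz":0,"wx":0,"wy":0,"wz":0,"grip":0}]}}

```text
time_s: 17.75
eef_pos: [0.5677, -0.1318, 0.0115]
tool_rot: [-3.141, 0.001, 1.793]
wrist_force: [-0.3, -0.0, -3.7]
opening: 0.0196
grip_force: 44.8
```

```bash
python3 w.py pics/w8.png; python3 - <<'E'
from h import *
im=grab_frame("side"); cv2.imwrite("pics/s2.png",cv2.resize(im[200:330,120:280],None,fx=4,fy=4)[:,:,::-1])
E
```

```text
17.75 [ 0.56765056 -0.13178692  0.01153555] [-3.14144152e+00  1.41724253e-03  1.79310573e+00] [ 0.24  0.78 -0.08  1.81  0.11  0.56  0.31]
mallet 0.65 [254.2 150.8] [ 0.5575 -0.0821  0.016 ]
handle 0.94 [256.4 242. ] [ 0.571  -0.1358  0.016 ]
wedge 0.51 [258.2   0.7] [ 0.5422 -0.0043  0.    ]
mallet 0.85 [ 0.23710526 -0.97148397] [ 0.55238962 -0.06443961] [ 0.58359083 -0.19227936] rect ((567.8113403320312, -128.38780212402344), (89.13160705566406, 131.5552978515625), 13.526251792907715)
wedge 0.65 [0.97474423 0.22332415] [ 0.52359269 -0.01278526] [ 0.56007223 -0.00442742] rect ((541.8829345703125, -8.830415725708008), (37.42496109008789, 1.3374128341674805), 12.699960708618164)
```

View pics/s2.png

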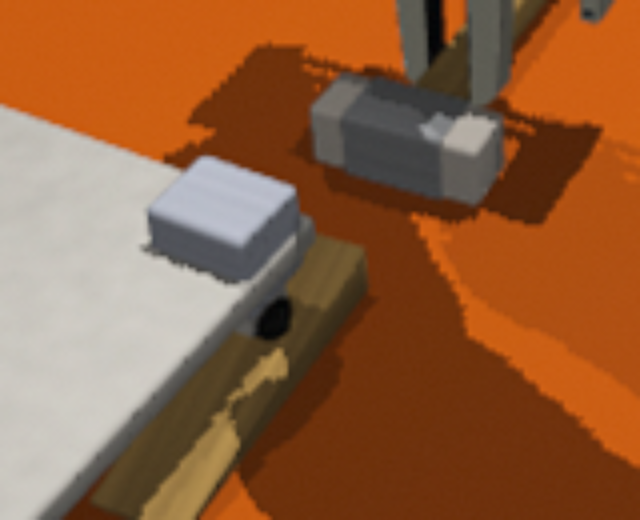

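The crop shows the foot raised on the driven wedge, with the mallet well clear behind. I set the mallet down and release.

Call:
{"op": "apply_moves", "data": {"rows": [{"dx":-0.01,"dy":0,"dz":0,"wx":0,"wy":0,"wz":0,"grip":0},{"dx":-0.01,"dy":0,"dz":0.002,"wx":0,"wy":0,"wz":0,"grip":0},{"dx":-0.01,"dy":0,"dz":0.004,"wx":0,"wy":0,"wz":0,"grip":0},{"dx":-0.01,"dy":0,"dz":0.006,"wx":0,"wy":0,"wz":0,"grip":0},{"dx":-0.01,"dy":0,"dz":0.006,"wx":0,"wy":0,"wz":0,"grip":0},{"dx":-0.01,"dy":0,"dz":0.006,"wx":0,"wy":0,"wz":0,"grip":0.6},{"dx":-0.01,"dy":0,"dz":0.006,"wx":0,"wy":0,"wz":0,"grip":0.6},{"dx":-0.01,"dy":0,"dz":0.006,"wx":0,"wy":0,"wz":0,"grip":0.6},{"dx":-0.01,"dy":0,"dz":0.006,"wx":0,"wy":0,"wz":0,"grip":0.6},{"dx":-0.01,"dy":0,"dz":0.006,"wx":0,"wy":0,"wz":0,"grip":0.6},{"dx":-0.01,"dy":0,"dz":0.006,"wx":0,"wy":0,"wz":0,"grip":0.6},{"dx":-0.01,"dy":0,"dz":0.006,"wx":0,"wy":0,"wz":0,"grip":0.6}]}}

```text
time_s: 19.4
eef_pos: [0.5699, -0.1385, 0.0057]
tool_rot: [3.142, -0.0, 1.797]
wrist_force: [-0.9, 0.6, 0.1]
opening: 0.056
grip_force: 0.0
```

Call:
{"op": "apply_moves", "data": {"rows": [{"dx":0,"dy":0,"dz":0,"wx":0,"wy":0,"wz":0,"grip":0.6},{"dx":0,"dy":0,"dz":-0.02,"wx":0,"wy":0,"wz":0,"grip":0.6},{"dx":0,"dy":0,"dz":-0.06,"wx":0,"wy":0,"wz":0,"grip":0.6},{"dx":0,"dy":0,"dz":-0.1,"wx":0,"wy":0,"wz":0,"grip":0.6},{"dx":0,"dy":0,"dz":-0.13,"wx":0,"wy":0,"wz":0,"grip":0.6},{"dx":0,"dy":0,"dz":-0.13,"wx":0,"wy":0,"wz":0,"grip":0.6}]}}

```text
time_s: 20.0
eef_pos: [0.5731, -0.1392, 0.1405]
tool_rot: [3.132, 0.004, 1.797]
wrist_force: [0.2, -0.5, -0.6]
opening: 0.0556
grip_force: 0.0
```

```bash
python3 w.py pics/w9.png
```

```text
20.0 [ 0.57308873 -0.13919251  0.14045028] [3.13235894 0.00416942 1.79676631] [ 0.27  0.6  -0.11  1.71  0.08  0.83  0.35]
mallet 0.97 [246.8 130.9] [ 0.5559 -0.0877  0.016 ]
handle 0.84 [252.3 185.1] [ 0.5734 -0.1399  0.016 ]
wedge 0.73 [251.7  40.6] [ 0.542  -0.0046  0.    ]
mallet 0.72 [ 0.24043153 -0.9706661 ] [ 0.55429417 -0.07134953] [ 0.61264596 -0.30692639] rect ((585.18212890625, -188.52618408203125), (85.01972961425781, 242.72354125976562), 14.968528747558594)
wedge 0.71 [ 0.23661898 -0.97160252] [ 0.55452203 -0.07079261] [ 0.6153882  -0.32072064] rect ((586.5775756835938, -195.44947814941406), (90.64654541015625, 256.9535827636719), 14.50603199005127)
```

View pics/w9.png

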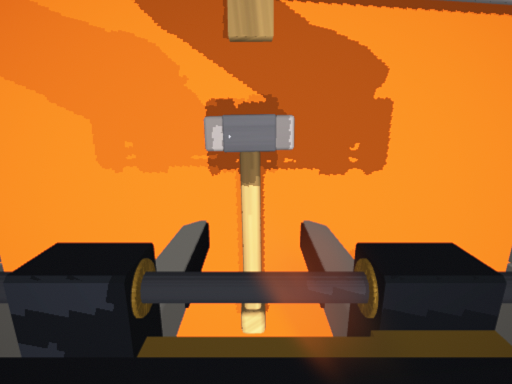

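The mallet lies flat and released (head near 250,132), about 65 mm from the wedge's butt (row 40). I hand in.

```bash
python3 -c "
from h import *
print(arm.close_job())"
```

```text
the job is handed in; nothing more can be done
None
```

I drove the wedge in with four light pushes of the mallet until the leg seemed to be at its stop. The mallet is flat on the bench, clear of the wedge, and I've handed the job in. The hand-in gave no verdict: I judged the stop from the wedge no longer advancing while the force rose from about 5 N to about 18 N.

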